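# Tip a tray of empty bottles into the recycling hopper

### The job

Pick up the steel tray by its sloping blue handle, gently rest its open lip on the cushioned rest bar of the green recycling hopper while all three bottles are still in it, then tip it so that all three bottles slide out over the bar into the hopper. Then stand the empty tray flat and well centred on its black mat again and let go. Leave everything else on the bench undisturbed.

Things in the scene. Friction and masses are not known exactly. Their poses are not given: they have to be found in the camera images.
- tray: Stainless tray, 158 (x) x 144 (y) mm, floor 4 mm thick, side and rear walls 4 mm thick, tops 42 to 45 mm above its underside; the +x side is open: the pouring lip. About 0.25 kg. Origin: centre of its underside, z up. A blue handle plate rises from the rear (-x) wall, leaning backward 35 degrees from vertical: 10 mm thick, 70 mm wide (y), 66 mm long, from (x -77, z 41) to (x -115, z 95) mm.
- tray_grip (a point): Middle of the blue handle plate, at (-99, 0, 72) mm in the tray's frame, axes as the tray's. Pinch the plate across its 10 mm thickness, along (cos 35, 0, sin 35) degrees in the tray's frame; fingers parallel to the plate point along (sin 35, 0, -cos 35).
- tray_lip (a point): Middle of the tray's open pouring lip: lower front edge, at (79, 0, 0) mm in the tray's frame
- hopper: Green open recycling hopper fixed to the bench, 200 (x) x 210 (y) mm, walls 4 mm. Origin: centre of its underside; trays pour in over its -x side, along +x. Back wall (+x) 150 mm high; side walls (y = +-103 mm) 90 mm high, 150 mm from x = -20 mm to the back; receiving wall (x = -98 mm) 60 mm high, a 45 degree ramp behind it; floor 5 mm above the bench.
- rest_low (a point): Fixed point at (-106, 0, 95) mm in the hopper's frame, below or at the top of the rest bar: a black rubber bar, 10 mm thick, 156 mm long (y), on a grey height-adjustable board. The bar's top lies 0 to 30 mm above this point, wherever it was last left: not measured, to be felt or seen. Its springs give 6 mm at about 8 N; over 20 N is too much.
- mat: Black rubber parking mat fixed on the bench, 210 (x) x 190 (y) x 3 mm; origin: centre of its underside. The tray stands on it at the start, facing roughly along its x.
- bottle_amber: With a pinkish cap: square white plastic reagent bottle, 55 x 55 x 44 mm, about 70 g, standing in the tray; origin: centre of its underside, z up through the cap
- bottle_mid: With a pale cap: square white plastic reagent bottle, 55 x 55 x 44 mm, about 70 g, standing in the tray; origin: centre of its underside, z up through the cap
- bottle_blue: With a white cap: square white plastic reagent bottle, 55 x 55 x 44 mm, about 70 g, standing in the tray; origin: centre of its underside, z up through the cap
- white_bottle: Bystander, loose, not to be disturbed: squat round white bottle, 77 mm across, 63 mm high; origin under its centre
- timer: Bystander, loose, not to be disturbed: white lab timer, 62 x 66 x 18 mm; origin under its centre
- tape_roll: Bystander, loose, not to be disturbed: roll of lab tape lying flat, 61 mm across, 25 mm high; origin under its centre
- flask: Bystander, loose, not to be disturbed: clear conical flask, 102 mm across, 122 mm high; origin under its centre
Mind the look-alikes: they are no part of the job. What is shaped like the bottle_blue but brown or yellow is not meant.

How it is judged (in metres and radians):
On the way, in this order (a step that is already met when the one before it is completed fails the run):
1. the tray's lip rests on the hopper's rest bar, tilted less than 25 degrees, with all three bottles still in the tray (contact force between tray and hopper above 0.5 N and angle between tray's own z axis and vertical below 0.44 rad and z of tray_lip in the frame of hopper above 0.07 m and x of tray_lip in the frame of hopper between -0.115 and 0.08 m and x of bottle_amber in the frame of tray between -0.08 and 0.085 m and z of each of bottle_amber, bottle_mid, bottle_blue in the frame of tray below 0.03 m and x of bottle_mid in the frame of tray between -0.08 and 0.085 m and x of bottle_blue in the frame of tray between -0.08 and 0.085 m), for 0.15 s.
2. the tray is tipped (more than 30 degrees) with its lip over the hopper and all three bottles are in the hopper (angle between tray's own z axis and vertical above 0.52 rad and x of tray_lip in the frame of hopper between -0.115 and 0.08 m and x of bottle_amber in the frame of hopper between -0.1 and 0.1 m and y of bottle_amber in the frame of hopper between -0.105 and 0.105 m and z of each of bottle_amber, bottle_mid, bottle_blue in the frame of hopper below 0.12 m and x of bottle_mid in the frame of hopper between -0.1 and 0.1 m and y of bottle_mid in the frame of hopper between -0.105 and 0.105 m and x of bottle_blue in the frame of hopper between -0.1 and 0.1 m and y of bottle_blue in the frame of hopper between -0.105 and 0.105 m), for 0.1 s.
At the end, for the whole second after the job is handed in: All three bottles lie at rest inside the hopper; the tray stands upright and flat on the mat (within 3.5 degrees, its centre within 35 mm of the mat's centre), at rest (x of bottle_amber in the frame of hopper between -0.1 and 0.1 m and y of bottle_amber in the frame of hopper between -0.105 and 0.105 m and z of each of bottle_amber, bottle_mid, bottle_blue in the frame of hopper below 0.12 m and x of bottle_mid in the frame of hopper between -0.1 and 0.1 m and y of bottle_mid in the frame of hopper between -0.105 and 0.105 m and x of bottle_blue in the frame of hopper between -0.1 and 0.1 m and y of bottle_blue in the frame of hopper between -0.105 and 0.105 m and horizontal distance between tray and mat below 0.035 m and angle between tray's own z axis and vertical below 0.06 rad and z of tray in the frame of mat below 0.009 m and linear speed of each of tray, bottle_amber, bottle_mid, bottle_blue below 0.02 m/s); the robot touches nothing.
It fails at once if the tray presses on the hopper or its rest bar with more than 20 N (contact force between tray and hopper above 20 N).
It fails at once if a bystander is moved more than 20 mm (distance of any of white_bottle, timer, tape_roll, flask from where it was at the start of the episode above 0.02 m).
It also fails if it takes over 67 s, if anything falls off the work surface, if the arm or the gripper's body presses on something with over 40 N, if the wrist force passes 120 N, or if a joint passes its speed limit or range.

### The arm

A 6-joint arm with a two-finger parallel gripper is mounted at the origin on a cart in front of the work surface, level with it; the furniture and walls round the work are solid. World frame = base frame: x ahead of the robot, y to its left, z up, the work surface at z = 0. Lengths are in m, angles in degrees, forces in N, time in s.
With the tool pointing down it reaches from about 0.35 to 0.725 m from the base axis. Payload 4.3 kg.
Tool frame: the origin (TCP) lies midway between the tips of the shut fingers; the grasp point (between the pads) lies 19 mm behind it; z points along the fingers, y is the direction in which the jaws open and shut (so a half turn about z gives the same grasp; the last joint's range is limited). The gripper opens to 85 mm and grips with 20 to 120 N. Pads are 22 mm wide; open, the fingers measure 114 mm over their backs; the gripper's body (76 mm by 85 mm) begins 54 mm behind the grasp point. The pads swing forward as they close: fully open they stand 13 mm farther back than shut.
Start: joints at [-72.324, 21.618, 4.641, 73.018, 0, 83.68], TCP at [0.234, -0.525, 0.231] pointing down, gripper open.
Joint ranges: [-156.06, 156.06], [-48.1, 94.91], [-58.44, 69.94], [-101.28, 121.22], [-78.64, 73.56], [-180, 180]. Speed limits (degrees/s): [147.25, 147.25, 180, 180, 180, 180].

### API

Orientations are given as [roll, pitch, yaw] about the fixed x, y, z axes, in that order (R = Rz(yaw) Ry(pitch) Rx(roll)).
In Python, from plant import robot gives the robot as it stands.
- The arm moves only by the shell command python3 -m handwheel 'ROWS' [FORCE]. ROWS is JSON, a list of rows, each a list of 3 entries, a list of its own where there are three numbers: the opening, from 0 (shut) to 1 (fully open), then the shift along the tool's x, y, z in cm, then the turn about the tool's z in rad. In form: [[gripper, [x, y, z], yaw], ...]. A call has 1 to 5 rows; each row shifts and turns the commanded pose from where the row before left it, along the tool's axes as they then stand; what a row does not reach is not made up. A row lasts 1/8 s, in which the tool goes at most 62.5 mm and 10.7 degrees, less where a joint would pass 70% of its speed; a pose out of reach is approached as far as the arm can. A call with a gripper value outside its range is refused whole. The fingers move at their own pace and stop on an object; FORCE is the grip in N (left out, the last holds). Time passes only in rows, so rows that do not move let the fingers close. It gives the time, the measured TCP pose, the force and the opening at its end, in the units of the state.
- robot.get_obs(): the state, without advancing time (a new reading comes with each control period).
- robot.camera(name): name is "scene" or "side" or "wrist"; returns the picture (384x512x3 uint8, red, green, blue); there is no depth.
- robot.camera_model(name): a dict with "camera_matrix" (3x3 intrinsics, pixels), "dist_coeffs" ([k1, k2, p1, p2, k3] as OpenCV has them; the pictures are not rectified), "position" and "rotation" of the camera in the world; the wrist camera has in their place "T_tool_cam" (4x4, takes a point from camera to tool coordinates, whose origin is the TCP and whose axes are the flange's). Camera axes: x right, y up, looking along -z (the intrinsics and any distortion apply to the point x, -y, -z); pixel columns grow to the right and rows downward; lengths in m; the calibration is good to about 2 mm. A picture is of the moment at which its call begins: read the wrist's pose just before it. camera_model takes no time and is no camera call.
- robot.close_job(): hands the job in, once; it reports no verdict.
Trained networks look in the newest picture that a camera, given by its name, has taken for a name from the list of things; names that differ only in an ending like _2 or _b are one class to them, and where a whole thing is asked for, a point or a joint stands for the part that bears it (a point fixed in the world has none). Each returns a list of dicts, best first, with "confidence" (0 to 1); they miss things now and then, are a little off and sometimes report something else, mostly with a low value. They report only what shows in the picture. A call takes as long as a camera call. They do not tell look-alikes from the thing itself.
- robot.outline_of(camera, query): "pixels" (384x512 bool, what is visible of it) and "location" ([column, row] in pixels, amid what is visible of it).
- robot.landmark_of(camera, query): "location" ([column, row] in pixels: a listed point, or the origin of a listed thing).
The state is a dict: "time_s": time; "joint_pos": joint angles; "qvel": joint speeds; "effort": joint torques, N m; "tcp_pos": TCP position; "tool_rot": TCP orientation; "force": force on the tool from outside, world axes, zero at the start; "moment": the same for the moment, N m; "finger_gap": opening from 0.0 (shut) to 1.0 (fully open).
Only numpy, scipy, OpenCV 4.12 (cv2) and the standard library are available. Lean on these libraries where they do the work, as an engineer would, in place of code of your own. Each camera call takes 0.05 s, during which the arm holds its last target. There are 200 camera calls.

## Working session

There is one attempt and no reset: what is moved stays moved. The work goes in short steps, Python scripts to look and compute and a shell command to move; the robot and the scene stay as the last step left them, time stands still between calls to the robot, and variables do not carry over. Pictures are saved under pics/ and viewed, about 8 in all and at most 12, crops included, and the job is handed in when it is done.

```bash
ls; mkdir -p pics; python3 -m handwheel --help 2>&1 | head -30; cat > h.py <<'E'
import numpy as np, cv2
from plant import robot
from scipy.spatial.transform import Rotation as Ro
def cam(n):
    m=robot.camera_model(n); K=np.array(m["camera_matrix"]); d=np.array(m["dist_coeffs"])
    if "T_tool_cam" in m:
        o=robot.get_obs(); T=np.eye(4); T[:3,:3]=Ro.from_euler('xyz',o["tool_rot"],degrees=True).as_matrix(); T[:3,3]=o["tcp_pos"]
        T=T@np.array(m["T_tool_cam"]); return K,d,T[:3,3],T[:3,:3]
    return K,d,np.array(m["position"]),np.array(m["rotation"])
def ray(n,uv):
    K,d,p,R=cam(n); x,y=cv2.undistortPoints(np.array([[uv]],float),K,d)[0,0]
    return p,R@np.array([x,-y,-1.])
def atz(n,uv,z):
    p,v=ray(n,uv); return p+v*(z-p[2])/v[2]
def proj(n,P):
    K,d,p,R=cam(n); q=(np.atleast_2d(P)-p)@R; q=q*[1,-1,-1]
    return cv2.projectPoints(q,np.zeros(3),np.zeros(3),K,d)[0][:,0]
def tri(views):
    A=np.zeros((3,3));b=np.zeros(3)
    for n,uv in views:
        p,v=ray(n,uv); v=v/np.linalg.norm(v); M=np.eye(3)-np.outer(v,v); A+=M;b+=M@p
    return np.linalg.solve(A,b)
def snap(n,f):
    im=robot.camera(n); cv2.imwrite(f"pics/{f}.png",im[:,:,::-1]); return im
E
python3 - <<'E'
from h import *
np.set_printoptions(precision=3,suppress=True)
o=robot.get_obs(); print(o)
ims=[snap(n,n+"0") for n in("scene","side")]
cv2.imwrite("pics/both0.png",cv2.resize(np.hstack(ims),(800,300))[:,:,::-1])
for q in["tray","tray_grip","tray_lip","hopper","rest_low","mat","bottle_amber","bottle_mid","bottle_blue","white_bottle","timer","tape_roll","flask"]:
    L={n:robot.landmark_of(n,q) for n in("scene","side")}
    for n in L: print(q,n,[(np.round(r["location"]),round(r["confidence"],2),atz(n,r["location"],0)) for r in L[n][:3]])
    if all(L.values()): print("   tri",tri([(n,L[n][0]["location"]) for n in L]))
print(cam("scene")[2:],cam("side")[2:])
E
```

```text
pics
invalid input: not JSON, or not a number
{'time_s': 0.0, 'joint_pos': array([-72.322,  21.662,   4.562,  73.018,  -0.   ,  83.681]), 'qvel': array([-0.082, -0.036,  0.024,  0.021, -0.152, -0.006]), 'effort': array([ -0.003, -46.361,  26.988,   0.021,  -0.   ,  -0.   ]), 'tcp_pos': array([ 0.234, -0.525,  0.23 ]), 'tool_rot': array([-179.882,   -0.013,   23.997]), 'force': array([-0.903, -0.112,  0.661]), 'moment': array([0.031, 0.013, 0.036]), 'finger_gap': 1.0038017059054853}Traceback (most recent call last):
  File "<stdin>", line 8, in <module>
  File "h.py", line 14, in atz
    p,v=ray(n,uv); return p+v*(z-p[2])/v[2]
                                       ~^^^
IndexError: invalid index to scalar variable.
```

View pics/scene0.png

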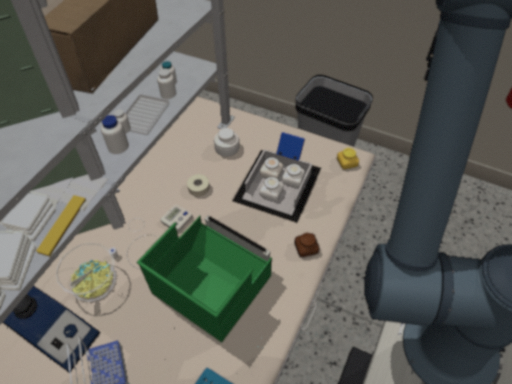

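View pics/side0.png

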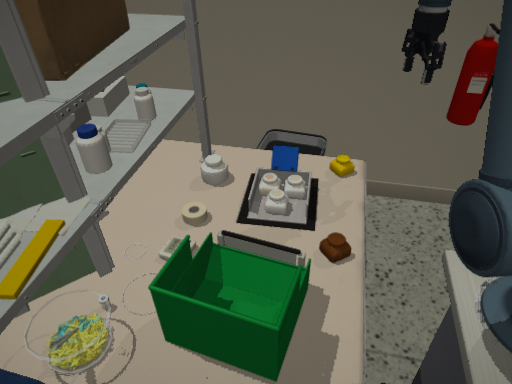

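```bash
sed -i 's/,np.array(m\["rotation"\])$/,Ro.from_euler("xyz",m["rotation"],degrees=True).as_matrix()/' h.py
python3 - <<'E'
from h import *
np.set_printoptions(precision=3,suppress=True)
print(robot.camera_model("scene")["rotation"],{k:np.array(v) for k,v in robot.camera_model("wrist").items()})
for q in["tray","tray_grip","tray_lip","hopper","rest_low","mat","bottle_amber","bottle_mid","bottle_blue","white_bottle","timer","tape_roll","flask"]:
    L={n:robot.landmark_of(n,q) for n in("scene","side")}
    for n in L: print(q,n,[(np.round(r["location"]),round(r["confidence"],2),atz(n,r["location"],0)[:2]) for r in L[n][:3]])
    if all(L.values()): print("   tri",tri([(n,L[n][0]["location"]) for n in L]))
print(cam("scene")[2:],cam("side")[2:], robot.get_obs()["time_s"])
E
```

```text
[  38.468    0.811 -153.312] {'camera_matrix': array([[342.223,   0.   , 256.487],
       [  0.   , 342.223, 192.662],
       [  0.   ,   0.   ,   1.   ]]), 'dist_coeffs': array([-0.051,  0.   ,  0.   ,  0.   ,  0.   ]), 'T_tool_cam': array([[ 0.   ,  0.957,  0.289,  0.074],
       [ 1.   , -0.   , -0.   ,  0.002],
       [-0.   ,  0.289, -0.957, -0.144],
       [ 0.   ,  0.   ,  0.   ,  1.   ]])}
tray scene [(array([277., 188.]), 0.81, array([ 0.531, -0.238])), (array([273., 192.]), 0.39, array([ 0.536, -0.221]))]
tray side [(array([277., 204.]), 0.94, array([ 0.539, -0.235])), (array([277., 208.]), 0.23, array([ 0.536, -0.22 ]))]
   tri [ 0.539 -0.252 -0.016]
tray_grip scene [(array([288., 144.]), 0.69, array([ 0.571, -0.41 ]))]
tray_grip side [(array([284., 157.]), 0.55, array([ 0.558, -0.46 ]))]
   tri [ 0.54  -0.328  0.086]
tray_lip scene [(array([269., 206.]), 0.58, array([ 0.524, -0.172]))]
tray_lip side [(array([275., 222.]), 0.6, array([ 0.533, -0.168]))]
   tri [ 0.534 -0.189 -0.021]
hopper scene [(array([212., 286.]), 0.94, array([0.545, 0.101]))]
hopper side [(array([282.
[... 1190 characters left out ...]
_bottle side [(array([215., 176.]), 0.96, array([ 0.734, -0.322]))]
   tri [ 0.724 -0.29   0.025]
timer scene []
timer side [(array([178., 250.]), 0.77, array([ 0.728, -0.03 ]))]
tape_roll scene [(array([196., 187.]), 0.72, array([ 0.736, -0.143])), (array([266., 206.]), 0.31, array([ 0.531, -0.169]))]
tape_roll side [(array([196., 213.]), 0.76, array([ 0.731, -0.158]))]
   tri [ 0.713 -0.117  0.04 ]
flask scene []
flask side []
(array([0.241, 0.472, 0.95 ]), array([[-0.893,  0.344, -0.289],
       [-0.449, -0.704,  0.551],
       [-0.014,  0.622,  0.783]])) (array([0.414, 0.506, 0.624]), array([[-0.974,  0.126, -0.186],
       [-0.224, -0.609,  0.761],
       [-0.018,  0.783,  0.622]])) 1.5
```

```bash
python3 -m handwheel '[[1,[5,-0.8,0],0],[1,[5,-0.8,0],0],[1,[5,-0.8,0],0],[1,[5,-0.8,0],0],[1,[5,-0.8,0],0]]' 60; python3 -m handwheel '[[1,[5,-0.8,0],0],[1,[0,0,0],-0.18],[1,[0,0,0],-0.18],[1,[0,0,0],-0.18],[1,[0,0,0],-0.18]]'; python3 -m handwheel '[[1,[0,0,0],-0.18],[1,[0,0,0],-0.18],[1,[0,0,0],0]]'
python3 - <<'E'
from h import *
np.set_printoptions(precision=3,suppress=True)
im=snap("wrist","w1")
for q in["tray","tray_grip","tray_lip","mat"]:
    print(q,[(np.round(r["location"]),round(r["confidence"],2),atz("wrist",r["location"],.075 if 'grip' in q else .003)[:2]) for r in robot.landmark_of("wrist",q)[:2]])
for q in["tray","mat"]:
  for n in("wrist","side"):
    if n=="side": robot.camera(n)
    for r in robot.outline_of(n,q)[:2]:
        c=max(cv2.findContours(r["pixels"].astype(np.uint8),0,2)[0],key=cv2.contourArea)
        print(q,n,r["confidence"],r["location"],cv2.approxPolyDP(c,5,True)[:,0].tolist())
print(robot.get_obs())
E
```

```text
time_s: 2.12
tcp_pos: [0.4473, -0.3862, 0.2314]
tool_rot: [180.0, -0.0, 24.0]
force: [-0.0, -0.2, -0.2]
finger_gap: 0.999
time_s: 2.75
tcp_pos: [0.4885, -0.3594, 0.2313]
tool_rot: [-180.0, 0.0, 65.6]
force: [-0.3, -0.0, 1.3]
finger_gap: 0.996
time_s: 3.12
tcp_pos: [0.4884, -0.3594, 0.2313]
tool_rot: [-180.0, 0.0, 85.8]
force: [-0.0, 0.1, -0.1]
finger_gap: 1.001
tray [(array([294.,  45.]), 0.95, array([ 0.537, -0.247]))]
tray_grip [(array([314., 154.]), 0.58, array([ 0.542, -0.346]))]
tray_lip []
mat [(array([293.,  45.]), 0.46, array([ 0.536, -0.246]))]
tray side 0.59 [280.3, 189.1] [[274, 146], [271, 165], [256, 169], [248, 217], [304, 223], [310, 173], [296, 169], [297, 147]]
mat wrist 0.72 [225.6, 120.5] [[193, 0], [220, 165], [272, 160], [269, 135], [229, 137], [209, 0]]
mat wrist 0.35 [267.2, 88.1] [[286, 58], [238, 68], [248, 118], [295, 106]]
mat side 0.85 [286.6, 223.7] [[250, 175], [237, 221], [314, 229], [316, 178], [301, 224], [247, 218]]
{'time_s': 3.675, 'joint_pos': array([-42.345,  25.431,  10.406,  74.967,  -0.004,  51.796]), 'qvel': array([ 0.001, -0.061, -0.067,  0.026, -0.   , -0.119]), 'effort': array([  0.   , -49.637,  27.099,   0.001,  -0.   ,   0.003]), 'tcp_pos': array([ 0.488, -0.36 ,  0.231]), 'tool_rot': array([179.996,   0.009,  85.859]), 'force': array([-0.667,  1.549, -0.216]), 'moment': array([0.029, 0.008, 0.033]), 'finger_gap': 1.0026953375600216}
```

View pics/w1.png

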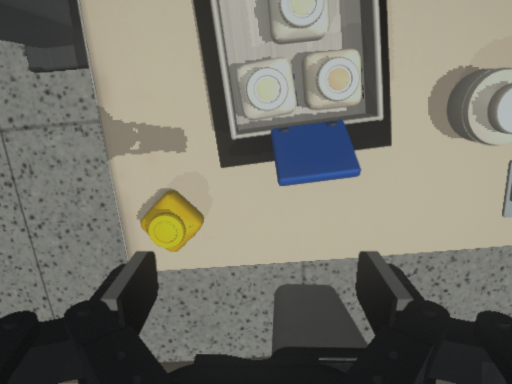

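```bash
python3 - <<'E'
from h import *
np.set_printoptions(precision=3,suppress=True)
a=atz("wrist",(278,184),.095);b=atz("wrist",(359,175),.095)
print("handle top",a,b,np.linalg.norm(a-b),np.degrees(np.arctan2((b-a)[1],(b-a)[0])))
c=atz("wrist",(220,165),.003);d=atz("wrist",(391,147),.003)
print("mat",c,d,np.linalg.norm(c-d),np.degrees(np.arctan2((d-c)[1],(d-c)[0])))
u=(d-c)/np.linalg.norm(d-c);v=np.array([-u[1],u[0],0]);print("mat centre",(c+d)/2+.105*v)
u=(b-a)/np.linalg.norm(b-a);v=np.array([-u[1],u[0],0]);m=(a+b)/2
print("grip",m+v*(.115-.099),"tray",m+v*.115)
w=atz("wrist",(231,138),.045);x=atz("wrist",(383,119),.045);print("rear wall",w,x,np.linalg.norm(w-x),np.degrees(np.arctan2((x-w)[1],(x-w)[0])))
E
```

```text
handle top [ 0.508 -0.366  0.095] [ 0.577 -0.363  0.095] 0.06888647700354784 2.457490602072368
mat [ 0.449 -0.365  0.003] [ 0.639 -0.358  0.003] 0.18969657799003042 2.0476718657216932
mat centre [ 0.54  -0.257  0.003]
grip [ 0.542 -0.348  0.095] tray [ 0.537 -0.249  0.095]
rear wall [ 0.468 -0.331  0.045] [ 0.614 -0.323  0.045] 0.14644098151794557 3.110472857313068
```

```bash
python3 -m handwheel '[[1,[0,0,0],-0.117],[1,[1.07,5.35,0],0],[1,[0,0,5],0],[1,[0,0,3],0],[1,[0,0,0],0]]' 60
python3 - <<'E'
from h import *
snap("wrist","w2")
E
```

```text
time_s: 4.3
tcp_pos: [0.5396, -0.3448, 0.1484]
tool_rot: [-179.7, -0.2, 92.6]
force: [-0.0, -0.0, 0.4]
finger_gap: 0.997
```

View pics/w2.png

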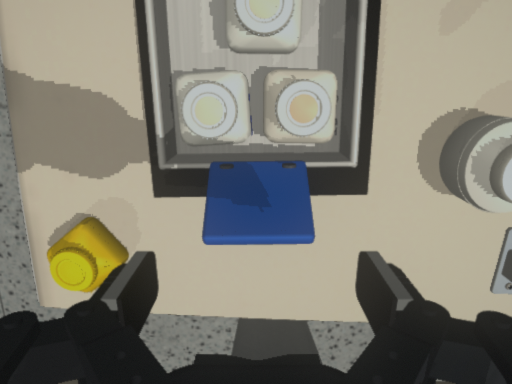

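```bash
python3 -m handwheel '[[1,[-0.1,0.1,5],0],[1,[0,0,4],0],[1,[0,0,1],0],[1,[0,0,0],0]]' 120; python3 -m handwheel '[[0.5,[0,0,0],0],[0.5,[0,0,0],0],[0.5,[0,0,0],0],[0.5,[0,0,0],0]]' 120;  python3 -m handwheel '[[0.5,[0,0,-0.5],0],[0.5,[0,0,-0.5],0],[0.5,[0,0,0],0]]'
python3 - <<'E'
from h import *
a=snap("wrist","w3"); b=snap("side","s3"); c=cv2.resize(b[100:250,180:380],(512,384))
cv2.imwrite("pics/ws3.png",cv2.resize(np.hstack([a,c]),(800,300))[:,:,::-1])
print(robot.get_obs()["moment"],robot.get_obs()["force"])
E
```

```text
time_s: 4.85
tcp_pos: [0.543, -0.348, 0.0528]
tool_rot: [179.9, 0.1, 92.6]
force: [-0.6, 0.0, 1.2]
finger_gap: 0.999
time_s: 5.35
tcp_pos: [0.5439, -0.3495, 0.0551]
tool_rot: [179.8, 0.3, 92.6]
force: [0.0, -0.3, 6.8]
finger_gap: 0.797
time_s: 5.72
tcp_pos: [0.5426, -0.3475, 0.0617]
tool_rot: [180.0, 0.0, 92.6]
force: [1.0, -0.7, -4.8]
finger_gap: 0.796
[-0.39903991 -0.01616615 -0.02106309] [ 3.86071043e-01 -5.12281288e-03 -5.52604342e+00]
```

View pics/ws3.png

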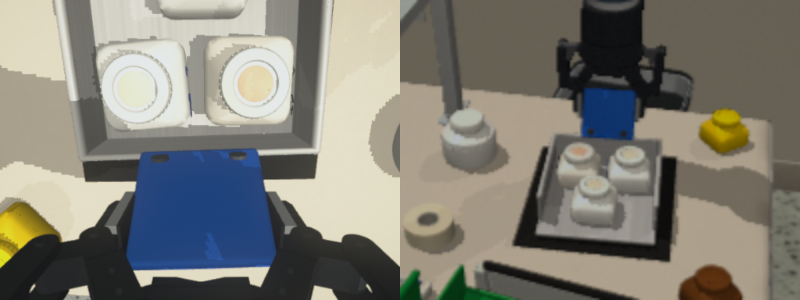

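```bash
python3 -m handwheel '[[0.5,[0,0,-1],0],[0.5,[0,0,-2],0],[0.5,[0,0,-2.5],0],[0.5,[0,0,-2.5],0],[0.5,[0,0,-2],0]]';python3 -m handwheel '[[0.5,[0,0,-1.5],0],[0.5,[0,0,-0.5],0],[0.5,[0,0,0],0]]'
python3 - <<'E'
from h import *
np.set_printoptions(precision=3,suppress=True)
a=snap("wrist","w4"); b=snap("side","s4"); c=cv2.resize(b[60:360,140:400],(512,384)); s=snap("scene","c4")
cv2.imwrite("pics/ws4.png",cv2.resize(np.hstack([a,b]),(800,300))[:,:,::-1])
o=robot.get_obs();print(o["moment"],o["force"],o["time_s"])
for q in["tray_lip","tray","hopper","rest_low"]:
    L={n:robot.landmark_of(n,q) for n in("scene","side")}
    print(q,{n:[(np.round(r["location"],1),round(r["confidence"],2)) for r in L[n][:2]] for n in L})
    if all(L.values()): print("   tri",tri([(n,L[n][0]["location"]) for n in L]))
for n in("scene","side"):
  for r in robot.outline_of(n,"hopper")[:1]:
    c=max(cv2.findContours(r["pixels"].astype(np.uint8),0,2)[0],key=cv2.contourArea)
    print(n,r["confidence"],cv2.approxPolyDP(c,4,True)[:,0].tolist())
E
```

```text
time_s: 6.45
tcp_pos: [0.5427, -0.3475, 0.1631]
tool_rot: [179.9, 0.1, 92.6]
force: [-0.6, -0.3, -5.2]
finger_gap: 0.796
time_s: 6.82
tcp_pos: [0.5424, -0.3474, 0.1812]
tool_rot: [-180.0, 0.0, 92.6]
force: [-0.8, 0.6, -4.7]
finger_gap: 0.798
[-0.37  -0.011  0.023] [-0.171  0.162 -4.692] 6.975
tray_lip {'scene': [(array([268.2, 175.6]), 0.75)], 'side': [(array([274.9, 178.2]), 0.89)]}
   tri [ 0.533 -0.176  0.123]
tray {'scene': [(array([280.6, 157.8]), 0.75)], 'side': [(array([281.4, 161.6]), 0.78), (array([277. , 164.7]), 0.69)]}
   tri [ 0.53  -0.244  0.124]
hopper {'scene': [(array([211. , 288.3]), 0.84)], 'side': [(array([239.8, 312.4]), 0.83)]}
   tri [0.541 0.114 0.023]
rest_low {'scene': [(array([237.5, 230.3]), 0.78), (array([176.2, 219.9]), 0.2)], 'side': [(array([256.5, 242.4]), 0.81)]}
   tri [ 0.545 -0.033  0.06 ]
scene 0.96 [[174, 222], [137, 263], [154, 296], [221, 342], [268, 281], [269, 250], [211, 216], [204, 223], [198, 217], [179, 236]]
side 0.74 [[185, 236], [148, 286], [164, 339], [275, 380], [307, 289], [309, 260], [305, 262], [304, 253], [226, 230], [217, 233], [215, 242], [208, 234], [192, 255]]
```

View pics/ws4.png

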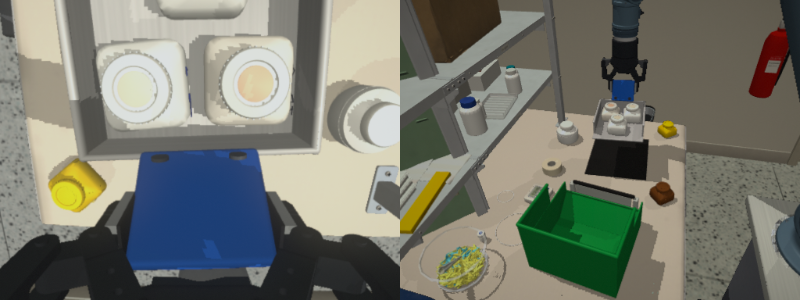

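View pics/c4.png

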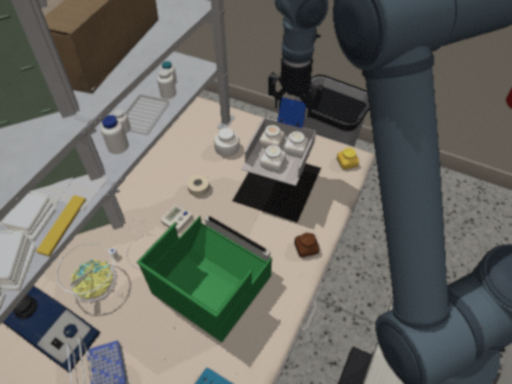

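```bash
python3 - <<'E'
import cv2,numpy as np
a=cv2.imread("pics/c4.png")[205:355,130:280]; b=cv2.imread("pics/s4.png")[220:390,145:315]
cv2.imwrite("pics/crop.png",np.hstack([cv2.resize(a,(400,400),interpolation=2),cv2.resize(b,(400,400),interpolation=2)]))
E
```

```text
(no output)
```

View pics/crop.png

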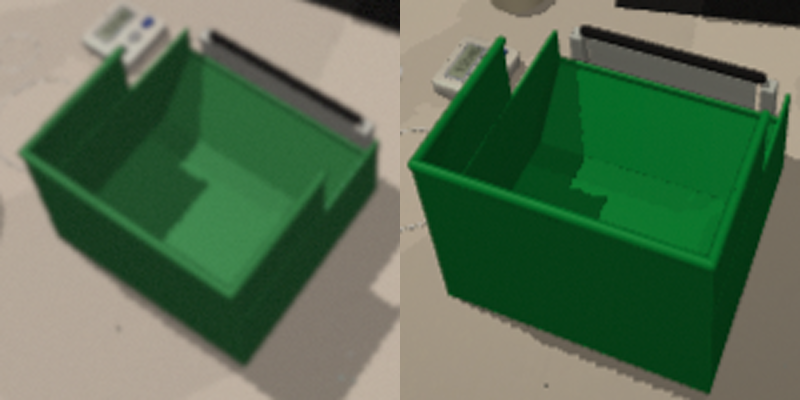

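```bash
python3 - <<'E'
from h import *
from scipy.optimize import least_squares
np.set_printoptions(precision=4,suppress=True)
obs={"scene":[(209.9,217.4),(265.7,250.4),(138.6,262),(217,315.6),(152.5,293.9),(221.9,341.9)],
"side":[(222.8,231.9),(300.1,252.3),(149.7,288.9),(277.6,332.6),(166.3,345),(276.3,386.6)]}
def pts(p):
    h=p[3]; L=np.array([[-.106,-.078,h],[-.106,.078,h],[.1,-.105,.15],[.1,.105,.15],[.1,-.105,0],[.1,.105,0]])
    return L@Ro.from_euler('z',p[2]).as_matrix().T+[p[0],p[1],0]
f=lambda p:np.concatenate([(proj(n,pts(p))-obs[n]).ravel() for n in obs])
s=least_squares(f,[.54,.1,np.pi/2,.11],loss="soft_l1");print(s.x,np.degrees(s.x[2]));print(s.fun.reshape(-1,2))
for i in range(6): print(tri([(n,obs[n][i]) for n in obs]), pts(s.x)[i])
E
```

```text
[0.5455 0.1002 1.4226 0.0939] 81.51168248997193
[[ 0.7646  0.5178]
 [-1.0254 -0.3888]
 [-1.182   0.7539]
 [-0.5781  2.4461]
 [-1.1012 -0.0115]
 [-0.1777  2.5797]
 [ 1.8924  0.034 ]
 [-0.4641 -0.3079]
 [-0.0702 -0.2665]
 [ 1.1376 -0.317 ]
 [-0.6657 -3.3799]
 [ 0.6198 -2.4947]]
[ 0.6118 -0.0192  0.0898] [ 0.607  -0.0162  0.0939]
[0.4516 0.0045 0.0904] [0.4528 0.0069 0.0939]
[0.6688 0.1772 0.1397] [0.6642 0.1836 0.15  ]
[0.4603 0.2062 0.1366] [0.4565 0.2146 0.15  ]
[ 0.6734  0.1739 -0.0295] [0.6642 0.1836 0.    ]
[ 0.4609  0.206  -0.0213] [0.4565 0.2146 0.    ]
```

```bash
python3 -m handwheel '[[0.5,[0,0,-0.5],0.045],[0.5,[0,0,-0.5],0.05],[0.5,[0,0,-0.5],0.05],[0.5,[0,0,0],0.048],[0.5,[0,0,0],0]]';python3 -m handwheel '[[0.5,[1,-0.4,0],0],[0.5,[2,-0.7,0],0],[0.5,[2,-0.7,0],0],[0.5,[2,-0.7,0],0],[0.5,[2,-0.7,0],0]]';python3 -m handwheel '[[0.5,[2,-0.7,0],0],[0.5,[2,-0.7,0],0],[0.5,[1.5,-0.6,0],0],[0.5,[1.2,-0.4,0],0],[0.5,[0.8,-0.3,0],0]]';python3 -m handwheel '[[0.5,[0.6,-0.2,0],0],[0.5,[0.4,-0.1,0],0],[0.5,[0.2,-0.1,0],0],[0.5,[0,0,0],0]]'
python3 - <<'E'
from h import *
np.set_printoptions(precision=3,suppress=True)
a=snap("scene","c5")[60:300,160:400]; b=snap("side","s5")[60:300,160:400]
cv2.imwrite("pics/cs5.png",cv2.resize(np.hstack([a,b]),(800,400))[:,:,::-1])
o=robot.get_obs();print(o["moment"],o["force"],o["time_s"])
for q in["tray_lip"]:
    L={n:robot.landmark_of(n,q) for n in("scene","side")}
    if all(L.values()): print("   tri",tri([(n,L[n][0]["location"]) for n in L]))
E
```

```text
time_s: 8.1
tcp_pos: [0.5424, -0.3474, 0.1964]
tool_rot: [180.0, 0.0, 81.6]
force: [-0.1, -0.0, -4.5]
finger_gap: 0.8
time_s: 8.72
tcp_pos: [0.5234, -0.2521, 0.1963]
tool_rot: [-180.0, -0.0, 81.6]
force: [0.7, -0.5, -4.9]
finger_gap: 0.8
time_s: 9.35
tcp_pos: [0.5083, -0.1748, 0.1964]
tool_rot: [180.0, 0.0, 81.5]
force: [0.3, -0.6, -4.6]
finger_gap: 0.801
time_s: 9.85
tcp_pos: [0.5062, -0.1631, 0.1963]
tool_rot: [-180.0, 0.0, 81.5]
force: [-0.2, -0.2, -5.3]
finger_gap: 0.802
[-0.335  0.091 -0.004] [ 0.681 -0.033 -5.234] 9.95
   tri [0.526 0.027 0.155]
```

View pics/cs5.png

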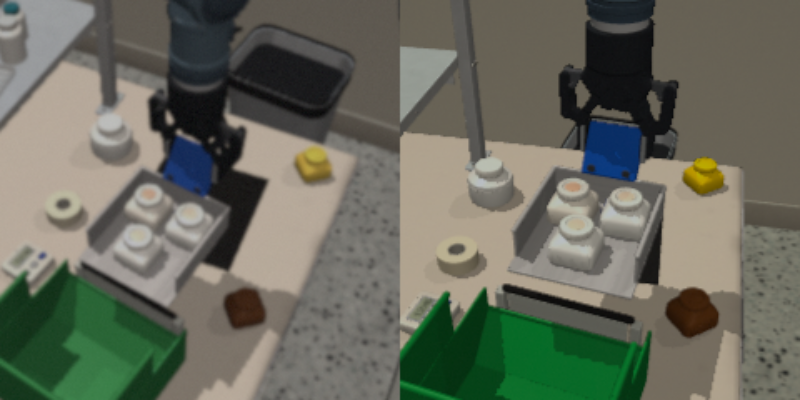

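```bash
python3 - <<'E'
from h import *
np.set_printoptions(precision=3,suppress=True)
L=np.array([.5325,.013,.146]);n=np.array([.989,-.148,0])*.072
for z in(.13,.146):
  L[2]=z
  for c in("scene","side"): print(z,c,proj(c,np.array([L+n,L-n])))
print("measured scene 211,217 265,240; side 229,222 304,234")
print(tri([("scene",(211,217.2)),("side",(229,222))]),tri([("scene",(265,240)),("side",(304,234))]))
E
```

```text
0.13 scene [[206.567 215.367]
 [258.014 245.976]]
0.13 side [[222.299 225.132]
 [294.72  244.151]]
0.146 scene [[205.91  211.296]
 [258.01  242.094]]
0.146 side [[221.684 218.895]
 [295.135 237.797]]
measured scene 211,217 265,240; side 229,222 304,234
[0.585 0.014 0.151] [0.448 0.016 0.152]
```

```bash
python3 -m handwheel '[[0.5,[0,0.4,0.5],0],[0.5,[0,0.4,0.5],0],[0.5,[0,0,0.5],0],[0.5,[0,0,0.5],0],[0.5,[0,0,0],0]]'
python3 -m handwheel '[[0.5,[0,0,0.3],0],[0.5,[0,0,0.3],0],[0.5,[0,0,0.2],0],[0.5,[0,0,0],0]]'; python3 -m handwheel '[[0.5,[0,0,0.2],0],[0.5,[0,0,0.2],0],[0.5,[0,0,0],0]]'
```

```text
time_s: 10.68
tcp_pos: [0.5135, -0.1639, 0.1756]
tool_rot: [-179.9, -0.0, 81.5]
force: [-0.0, 0.0, -4.3]
finger_gap: 0.804
time_s: 11.18
tcp_pos: [0.514, -0.1641, 0.1681]
tool_rot: [-180.0, -0.0, 81.5]
force: [1.1, 0.6, -5.3]
finger_gap: 0.797
time_s: 11.55
tcp_pos: [0.5139, -0.1641, 0.164]
tool_rot: [-180.0, -0.0, 81.5]
force: [-0.6, 0.0, -4.6]
finger_gap: 0.799
```

Underside at about 0.114; no contact yet.

```bash
for i in 1 2 ; do :; done; python3 -m handwheel '[[0.5,[0,0,0.2],0],[0.5,[0,0,0.2],0],[0.5,[0,0,0],0]]'; python3 -c "
from h import *
o=robot.get_obs();print(o['force'],o['moment'])"
```

```text
time_s: 11.92
tcp_pos: [0.5139, -0.1641, 0.16]
tool_rot: [-180.0, -0.0, 81.5]
force: [1.3, -0.6, -4.0]
finger_gap: 0.799
[ 1.2662044  -0.55919277 -3.95789634] [-0.37227048  0.04746638 -0.00399184]
```

```bash
python3 -m handwheel '[[0.5,[0,0,0.2],0],[0.5,[0,0,0.2],0],[0.5,[0,0,0],0]]'; python3 -c "
from h import *
o=robot.get_obs();print(o['force'],o['moment'])"
```

```text
time_s: 12.3
tcp_pos: [0.5139, -0.1641, 0.156]
tool_rot: [-180.0, -0.0, 81.5]
force: [-0.2, -0.1, -4.0]
finger_gap: 0.798
[-0.17023614 -0.11328475 -4.00893877] [-0.32887357  0.02056242  0.03139138]
```

```bash
python3 -m handwheel '[[0.5,[0,0,0.2],0],[0.5,[0,0,0.1],0],[0.5,[0,0,0],0]]'; python3 -c "
from h import *
o=robot.get_obs();print(o['force'],o['moment'])"
```

```text
time_s: 12.68
tcp_pos: [0.514, -0.1641, 0.1532]
tool_rot: [-180.0, 0.0, 81.5]
force: [1.1, 0.5, -4.5]
finger_gap: 0.796
[ 1.13832984  0.48699873 -4.52580837] [-0.37431934  0.0962733   0.02501937]
```

```bash
python3 -m handwheel '[[0.5,[0,0,0.2],0],[0.5,[0,0,0.1],0],[0.5,[0,0,0],0]]'; python3 -c "
from h import *
o=robot.get_obs();print(o['force'],o['moment'])"
```

```text
time_s: 13.05
tcp_pos: [0.514, -0.1641, 0.1502]
tool_rot: [-180.0, 0.0, 81.5]
force: [0.2, 0.1, -4.9]
finger_gap: 0.8
[ 0.19170105  0.08615314 -4.91155186] [-0.35201411  0.05294879 -0.01403613]
```

```bash
python3 -m handwheel '[[0.5,[0,0,0.2],0],[0.5,[0,0,0.1],0],[0.5,[0,0,0],0]]'; python3 -c "
from h import *
o=robot.get_obs();print(o['force'],o['moment'])"
```

```text
time_s: 13.42
tcp_pos: [0.5141, -0.1642, 0.1473]
tool_rot: [180.0, 0.0, 81.5]
force: [0.2, -0.3, -3.6]
finger_gap: 0.799
[ 0.17085637 -0.34572862 -3.59381531] [-0.31746578  0.10316893 -0.06173478]
```

```bash
python3 -m handwheel '[[0.5,[0,0,0.1],0],[0.5,[0,0,0.1],0],[0.5,[0,0,0],0]]'; python3 -c "
from h import *
o=robot.get_obs();print(o['force'],o['moment'])"
```

```text
time_s: 13.8
tcp_pos: [0.5142, -0.1643, 0.1454]
tool_rot: [180.0, 0.0, 81.5]
force: [0.8, -1.1, -3.1]
finger_gap: 0.794
[ 0.82439969 -1.13417767 -3.05956153] [-0.19106171  0.16615945  0.06300775]
```

```bash
python3 -m handwheel '[[0.5,[0,0,0.1],0],[0.5,[0,0,0.1],0],[0.5,[0,0,0],0],[0.5,[0,0,0],0],[0.5,[0,0,0],0]]'; python3 - <<'E'
from h import *
o=robot.get_obs();print(o['force'],o['moment'])
a=snap("scene","c6")[120:300,150:330]; b=snap("side","s6")[120:300,170:350]
cv2.imwrite("pics/cs6.png",cv2.resize(np.hstack([a,b]),(800,400))[:,:,::-1])
E
```

```text
time_s: 14.42
tcp_pos: [0.5143, -0.1643, 0.1434]
tool_rot: [180.0, 0.0, 81.5]
force: [-0.9, -0.7, -1.4]
finger_gap: 0.794
[-0.87104775 -0.65809028 -1.42339221] [-0.08160655  0.23680225 -0.02284236]
```

View pics/cs6.png

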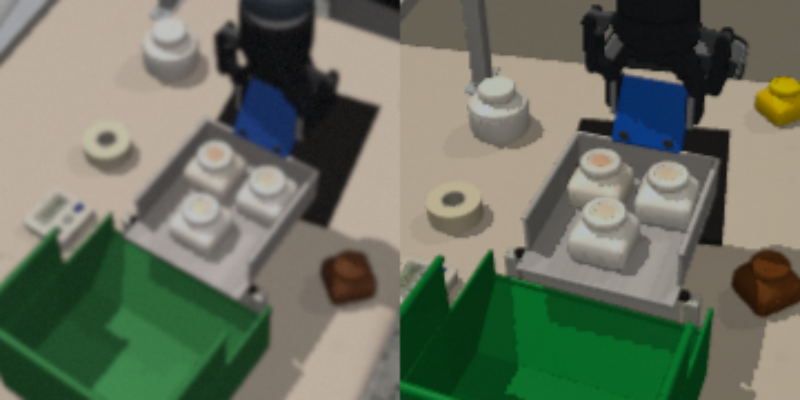

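```bash
python3 -m handwheel '[[0.5,[0,0,0],0],[0.5,[0,0,0],0]]' 40; python3 -m handwheel '[[0.5,[0.3,0,-0.6],0],[0.5,[0.4,0,-0.7],0],[0.5,[0.4,0,-0.7],0],[0.5,[0.4,0,-0.7],0],[0.5,[0,0,0],0]]' 20;  python3 - <<'E'
from h import *
o=robot.get_obs();print(o['force'],o['moment'])
a=snap("scene","c7")[100:280,150:330]; b=snap("side","s7")[100:280,170:350]
for n in("scene","side"):
    print(n,[(r["location"],r["confidence"]) for r in robot.landmark_of(n,"tray_lip")[:1]])
E
```

```text
time_s: 14.78
tcp_pos: [0.5142, -0.1642, 0.1434]
tool_rot: [180.0, 0.0, 81.5]
force: [-0.1, -1.4, 0.0]
finger_gap: 0.797
time_s: 15.4
tcp_pos: [0.5169, -0.1491, 0.1711]
tool_rot: [179.9, 0.0, 81.6]
force: [-0.2, 0.3, -4.7]
finger_gap: 0.799
[-0.22271003  0.27617437 -4.68003983] [-0.38630988  0.07849511 -0.0206517 ]
scene [([226.4, 239.4], 0.56)]
side [([250.4, 247.3], 0.81)]
```

```bash
python3 - <<'E'
from h import *
print(tri([("scene",(226.4,239.4)),("side",(250.4,247.3))]))
e=np.array([.148,.989,0]);P=np.array([.5169,-.1491,0])+.178*e
for z in(.097,.1205):
  for n in("scene","side"): print(z,n,proj(n,P+[0,0,z]))
E
python3 -m handwheel '[[0.5,[0,0,0],0],[0.5,[0,0,0],0]]' 20; python3 -c "
from h import *
o=robot.get_obs();print(o['force'],o['moment'])"
```

```text
[0.54226302 0.02498795 0.10428992]
0.097 scene [[225.29203472 241.04540496]]
0.097 side [[250.48575765 251.1964642 ]]
0.1205 scene [[224.66493336 235.49134374]]
0.1205 side [[250.15097951 242.39163699]]
time_s: 15.85
tcp_pos: [0.5162, -0.1494, 0.1701]
tool_rot: [-180.0, 0.0, 81.5]
force: [-0.5, -0.2, -5.4]
finger_gap: 0.799
[-0.54506673 -0.19580969 -5.39943875] [-0.33994476  0.02987157  0.00708245]
```

```bash
cat > tilt.py <<'E'
from h import *
# tilt from wrist cam: fit nose-down rotation about grip + match cap patches of reference w4
import sys
ref=cv2.imread("pics/w4.png",0); im=cv2.cvtColor(snap("wrist",sys.argv[1]),cv2.COLOR_RGB2GRAY)
for nm,(x0,y0,x1,y1) in {"capL":(125,65,235,165),"capR":(260,60,380,165),"handle":(170,185,350,345)}.items():
    t=ref[y0:y1,x0:x1]; best=max(((lambda m:(m[1],s,m[3]))(cv2.minMaxLoc(cv2.matchTemplate(im,cv2.resize(t,None,fx=s,fy=s),5))) for s in np.arange(.6,1.3,.05)))
    print(nm,"corr %.2f scale %.2f"%best[:2],"centre shift",np.round(best[2][0]+best[1]*(x1-x0)/2-(x0+x1)/2),np.round(best[2][1]+best[1]*(y1-y0)/2-(y0+y1)/2))
o=robot.get_obs();print(o['time_s'],o['force'],o['moment'],o['finger_gap'])
E
python3 tilt.py w8
```

```text
capL corr 0.93 scale 1.00 centre shift 0.0 0.0
capR corr 0.93 scale 1.00 centre shift 0.0 0.0
handle corr 0.70 scale 0.60 centre shift 82.0 33.0
15.9 [ 0.06844213  0.65588854 -4.77640313] [-0.392084    0.08372313  0.02486645] 0.7982906248414819
```

```bash
python3 -m handwheel '[[0.7,[0,0,0.5],0],[0.7,[0,0,0.5],0],[0.75,[0,0,0],0]]' 20; python3 tilt.py w9; python3 -m handwheel '[[0.75,[0,0,-4],0],[0.75,[0,0,0],0],[0.75,[0,0,0],0]]';python3 tilt.py w10
```

```text
time_s: 16.27
tcp_pos: [0.5157, -0.1491, 0.1595]
tool_rot: [-179.9, -0.0, 81.5]
force: [-0.3, -0.2, -4.5]
finger_gap: 0.799
capL corr 0.93 scale 1.00 centre shift 0.0 0.0
capR corr 0.93 scale 1.00 centre shift 0.0 0.0
handle corr 0.71 scale 0.65 centre shift 82.0 38.0
16.325 [ 0.3013495   0.48239308 -4.84902839] [-0.33800293  0.04799188  0.03298521] 0.7997485995924248
time_s: 16.7
tcp_pos: [0.5163, -0.1494, 0.1998]
tool_rot: [180.0, 0.0, 81.5]
force: [-0.2, -0.8, -4.2]
finger_gap: 0.797
capL corr 0.92 scale 1.00 centre shift -6.0 -1.0
capR corr 0.91 scale 1.00 centre shift -5.0 -2.0
handle corr 0.71 scale 0.70 centre shift 64.0 21.0
16.75 [ 0.62409603 -0.0857255  -4.80791104] [-0.35534605  0.03461557 -0.05985751] 0.7982498283431122
```

```bash
python3 -m handwheel '[[0.75,[0,0,2],0],[0.75,[0,0,1.5],0],[0.75,[0,0,0.8],0],[0.77,[0,0,0],0],[0.77,[0,0,0],0]]'; python3 tilt.py w11; python3 -m handwheel '[[0.78,[0,0,0],0],[0.78,[0,0,0],0]]';python3 tilt.py w12;  python3 -m handwheel '[[0.785,[0,0,0],0],[0.785,[0,0,0],0]]';python3 tilt.py w13
```

```text
time_s: 17.38
tcp_pos: [0.5167, -0.1495, 0.1578]
tool_rot: [179.9, 0.0, 81.5]
force: [-0.2, -0.2, -4.3]
finger_gap: 0.799
capL corr 0.93 scale 1.00 centre shift -7.0 -1.0
capR corr 0.90 scale 1.00 centre shift -5.0 -2.0
handle corr 0.71 scale 0.65 centre shift 82.0 38.0
17.425 [-0.8730832   0.93293917 -4.09666734] [-0.36260582  0.04617298 -0.02173271] 0.7972947490627148
time_s: 17.68
tcp_pos: [0.5166, -0.1495, 0.1577]
tool_rot: [180.0, 0.0, 81.5]
force: [1.9, -0.1, -4.2]
finger_gap: 0.796
capL corr 0.93 scale 1.00 centre shift -7.0 -1.0
capR corr 0.90 scale 1.00 centre shift -5.0 -2.0
handle corr 0.71 scale 0.65 centre shift 82.0 38.0
17.725 [ 3.57555978e-01  8.51883876e-04 -5.17750280e+00] [-0.37943718  0.0305495   0.00593242] 0.7988490336322757
time_s: 17.98
tcp_pos: [0.5163, -0.1493, 0.1573]
tool_rot: [180.0, 0.0, 81.5]
force: [-0.6, -0.4, -4.9]
finger_gap: 0.805
capL corr 0.93 scale 1.00 centre shift -7.0 -1.0
capR corr 0.90 scale 1.00 centre shift -5.0 -2.0
handle corr 0.71 scale 0.65 centre shift 82.0 38.0
18.025 [-0.60943408  0.05362399 -4.65815534] [-0.36007349  0.07819118  0.049915  ] 0.7998829332269228
```

```bash
python3 -m handwheel '[[0.785,[0,0,0.4],0],[0.785,[0,0,0.4],0],[0.79,[0,0,0],0],[0.79,[0,0,0],0]]'; python3 tilt.py w14; python3 -m handwheel '[[0.793,[0,0,0],0],[0.793,[0,0,0],0]]';python3 tilt.py w15;  python3 -m handwheel '[[0.796,[0,0,0],0],[0.796,[0,0,0],0]]';python3 tilt.py w16
```

```text
time_s: 18.52
tcp_pos: [0.5163, -0.1493, 0.1492]
tool_rot: [-180.0, 0.0, 81.5]
force: [-0.4, -0.4, -3.6]
finger_gap: 0.796
capL corr 0.93 scale 1.00 centre shift -7.0 -1.0
capR corr 0.90 scale 1.00 centre shift -5.0 -2.0
handle corr 0.72 scale 0.70 centre shift 81.0 41.0
18.575 [ 1.10968967  0.44541334 -4.70500731] [-0.35446734  0.00756698  0.00196885] 0.7953051209805037
time_s: 18.82
tcp_pos: [0.5164, -0.1494, 0.1494]
tool_rot: [180.0, 0.0, 81.5]
force: [-0.1, -0.7, -4.9]
finger_gap: 0.801
capL corr 0.93 scale 1.00 centre shift -7.0 -1.0
capR corr 0.90 scale 1.00 centre shift -5.0 -2.0
handle corr 0.71 scale 0.70 centre shift 80.0 40.0
18.875 [ 0.93905696 -0.24566156 -3.63640095] [-0.28790457  0.09947453  0.01077154] 0.7994129553252599
time_s: 19.12
tcp_pos: [0.5163, -0.1494, 0.1493]
tool_rot: [180.0, 0.0, 81.5]
force: [0.2, -0.1, -5.2]
finger_gap: 0.8
capL corr 0.93 scale 1.00 centre shift -7.0 -1.0
capR corr 0.90 scale 1.00 centre shift -5.0 -2.0
handle corr 0.71 scale 0.70 centre shift 81.0 41.0
19.175 [ 0.11995163 -0.22955543 -4.22655571] [-0.38661824  0.02303679 -0.02256327] 0.8015871944275155
```

```bash
python3 -m handwheel '[[0.798,[0,0,0],0],[0.798,[0,0,-0.3],0]]'; python3 tilt.py w17; python3 -m handwheel '[[0.799,[0,0,0],0],[0.799,[0,0,0],0]]';python3 tilt.py w18
```

```text
time_s: 19.42
tcp_pos: [0.5161, -0.1492, 0.1521]
tool_rot: [-180.0, -0.0, 81.5]
force: [-0.8, -0.6, -4.7]
finger_gap: 0.8
capL corr 0.93 scale 1.00 centre shift -7.0 -1.0
capR corr 0.91 scale 1.00 centre shift -5.0 -2.0
handle corr 0.71 scale 0.70 centre shift 80.0 39.0
19.475 [-0.05956846 -0.2467039  -3.48511593] [-0.38420394 -0.032347   -0.00399896] 0.8033116490881164
time_s: 19.73
tcp_pos: [0.5164, -0.1493, 0.1523]
tool_rot: [180.0, 0.0, 81.5]
force: [0.3, -0.5, -3.6]
finger_gap: 0.8
capL corr 0.93 scale 1.00 centre shift -7.0 -1.0
capR corr 0.90 scale 1.00 centre shift -5.0 -2.0
handle corr 0.71 scale 0.65 centre shift 84.0 39.0
19.775 [-0.79611376 -0.20392102 -3.74157403] [-0.35997483  0.08539314  0.00379587] 0.8034445207633829
```

```bash
python3 -m handwheel '[[0.8,[0,0,0],0],[0.8,[0,0,0],0]]'; python3 tilt.py w19; python3 -m handwheel '[[0.802,[0,0,0],0]]';python3 tilt.py w20
```

```text
time_s: 20.02
tcp_pos: [0.5163, -0.1493, 0.1523]
tool_rot: [180.0, 0.0, 81.5]
force: [-0.8, -1.0, -5.4]
finger_gap: 0.805
capL corr 0.93 scale 1.00 centre shift -7.0 -1.0
capR corr 0.90 scale 1.00 centre shift -5.0 -2.0
handle corr 0.71 scale 0.65 centre shift 84.0 39.0
20.075 [ 0.50521935  0.02284428 -4.36267303] [-0.34024102  0.0916974   0.02814323] 0.8041051461500964
time_s: 20.2
tcp_pos: [0.5163, -0.1493, 0.1523]
tool_rot: [180.0, 0.0, 81.5]
force: [-0.2, 0.5, -3.7]
finger_gap: 0.806
capL corr 0.93 scale 1.00 centre shift -7.0 -1.0
capR corr 0.91 scale 1.00 centre shift -5.0 -2.0
handle corr 0.71 scale 0.65 centre shift 84.0 39.0
20.25 [ 0.73770753  0.17269394 -5.21277474] [-0.39054444  0.07608778 -0.04928874] 0.8019987547612569
```

```bash
python3 -m handwheel '[[0.805,[0,0,0],0],[0.805,[0,0,0],0]]'; python3 tilt.py w21; python3 -m handwheel '[[0.808,[0,0,0],0]]';python3 tilt.py w22
```

```text
time_s: 20.5
tcp_pos: [0.5163, -0.1493, 0.1523]
tool_rot: [180.0, 0.0, 81.5]
force: [0.1, -0.0, -4.0]
finger_gap: 0.809
capL corr 0.93 scale 1.00 centre shift -7.0 -1.0
capR corr 0.91 scale 1.00 centre shift -5.0 -2.0
handle corr 0.71 scale 0.65 centre shift 84.0 39.0
20.55 [ 0.55517143 -0.04702234 -5.06071997] [-3.71568588e-01  9.12448840e-02  8.22699512e-05] 0.8081668048259958
time_s: 20.68
tcp_pos: [0.5163, -0.1493, 0.1523]
tool_rot: [180.0, 0.0, 81.5]
force: [0.1, -0.1, -4.5]
finger_gap: 0.812
capL corr 0.93 scale 1.00 centre shift -7.0 -1.0
capR corr 0.91 scale 1.00 centre shift -5.0 -2.0
handle corr 0.71 scale 0.65 centre shift 84.0 39.0
20.725 [ 0.12787737 -0.99045143 -4.37968652] [-0.33778466  0.03377405 -0.0215936 ] 0.8117101165119605
```

```bash
python3 -m handwheel '[[0.811,[0,0,0],0]]'; python3 tilt.py w23; python3 -m handwheel '[[0.814,[0,0,0],0]]';python3 tilt.py w24;
```

```text
time_s: 20.85
tcp_pos: [0.5163, -0.1493, 0.1523]
tool_rot: [-180.0, 0.0, 81.5]
force: [-0.1, 0.5, -4.1]
finger_gap: 0.812
capL corr 0.92 scale 1.00 centre shift -6.0 0.0
capR corr 0.91 scale 1.00 centre shift -5.0 -1.0
handle corr 0.71 scale 0.65 centre shift 84.0 39.0
20.9 [ 0.53433078 -0.26469025 -5.0235739 ] [-3.80328912e-01  8.97905314e-02 -7.24131781e-05] 0.8152446142632761
time_s: 21.02
tcp_pos: [0.5163, -0.1493, 0.1524]
tool_rot: [180.0, 0.0, 81.5]
force: [0.1, -0.0, -3.9]
finger_gap: 0.817
capL corr 0.90 scale 1.00 centre shift -3.0 1.0
capR corr 0.90 scale 1.00 centre shift -3.0 2.0
handle corr 0.71 scale 0.65 centre shift 84.0 39.0
21.075 [-0.38066195 -0.26018134 -3.29288007] [-0.22514654  0.17206927  0.05308968] 0.8170616783196843
```

```bash
python3 -m handwheel '[[0.816,[0,0,0],0]]'; python3 tilt.py w25; 
```

```text
time_s: 21.2
tcp_pos: [0.5163, -0.1492, 0.1524]
tool_rot: [180.0, -0.0, 81.5]
force: [-1.2, 0.3, -3.9]
finger_gap: 0.816
capL corr 0.90 scale 1.00 centre shift -3.0 1.0
capR corr 0.90 scale 1.00 centre shift -3.0 2.0
handle corr 0.71 scale 0.65 centre shift 84.0 39.0
21.25 [ 0.34715471 -0.39341395 -2.96551202] [-0.07033791  0.14424438  0.02402885] 0.8133564143698007
```

```bash
python3 -m handwheel '[[0.815,[0.3,0,-0.6],0],[0.815,[0.4,0,-0.7],0],[0.815,[0,0,0],0]]'; python3 tilt.py w26; 
```

```text
time_s: 21.62
tcp_pos: [0.5182, -0.1422, 0.1663]
tool_rot: [179.9, 0.0, 81.6]
force: [0.0, 0.4, -3.3]
finger_gap: 0.817
capL corr 0.84 scale 0.95 centre shift 2.0 9.0
capR corr 0.88 scale 0.95 centre shift -4.0 11.0
handle corr 0.71 scale 0.70 centre shift 72.0 31.0
21.675 [ 0.29959991 -0.24555036 -4.51319593] [-0.03966943 -0.03614058 -0.09620567] 0.814477271641326
```

```bash
python3 -m handwheel '[[0.814,[0.4,0,-0.65],0],[0.814,[0.4,0,-0.65],0],[0.814,[0.4,0,-0.6],0],[0.814,[0,0,0],0]]'; python3 tilt.py w27; python3 -c "
from h import *
a=snap('scene','c27')[80:280,130:330]; b=snap('side','s27')[80:280,150:350]
cv2.imwrite('pics/cs27.png',cv2.resize(np.hstack([a,b]),(800,400))[:,:,::-1])"
```

```text
time_s: 22.18
tcp_pos: [0.5196, -0.1303, 0.185]
tool_rot: [179.9, 0.0, 81.5]
force: [0.8, -0.0, -5.2]
finger_gap: 0.812
capL corr 0.83 scale 0.60 centre shift -131.0 -73.0
capR corr 0.78 scale 0.90 centre shift -7.0 31.0
handle corr 0.73 scale 0.80 centre shift 55.0 18.0
22.225 [ 0.93217639 -0.39502741 -3.1960703 ] [-0.02482185 -0.07369157 -0.09053263] 0.8182986151259063
```

View pics/cs27.png

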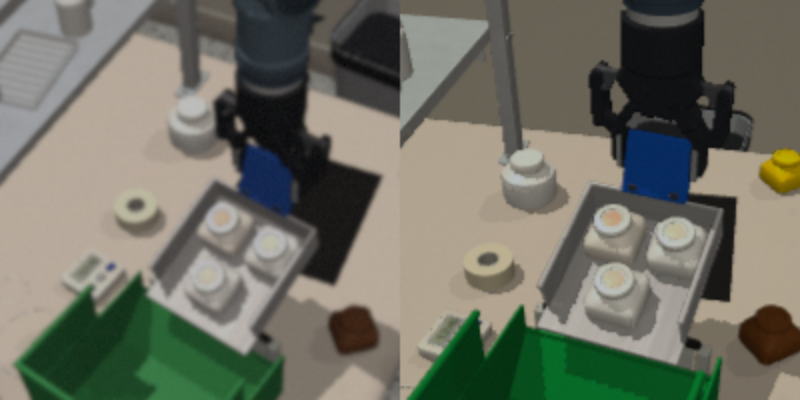

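```bash
python3 -m handwheel '[[0.814,[0.5,0,-0.6],0],[0.814,[0.5,0,-0.6],0],[0.814,[0.6,0,-0.6],0],[0.814,[0.6,0,-0.55],0],[0.814,[0.6,0,-0.55],0]]';python3 -m handwheel '[[0.814,[0.7,0,-0.5],0],[0.814,[0.7,0,-0.5],0],[0.814,[0.7,0,-0.45],0],[0.814,[0.7,0,-0.4],0],[0.814,[0,0,0],0]]'; cat > bott.py <<'E'
from h import *
import sys
np.set_printoptions(precision=3,suppress=True)
R=Ro.from_euler('z',-81.5,degrees=True).as_matrix()
for n in("scene","side"): snap(n,n+sys.argv[1])
for q in["bottle_amber","bottle_mid","bottle_blue","tray_lip","tray_grip","tray"]:
    for n in("scene","side"):
        print(q,n,[(np.round(r["location"]),round(r["confidence"],2),(R@(atz(n,r["location"],.03)-[.5455,.1,0]))[:2]) for r in robot.landmark_of(n,q)[:3]])
o=robot.get_obs();print(o['time_s'],o['force'],o['moment'],o['finger_gap'])
E
python3 bott.py 28
```

```text
time_s: 22.95
tcp_pos: [0.5233, -0.1024, 0.2137]
tool_rot: [180.0, 0.0, 81.5]
force: [-0.2, -0.6, -4.0]
finger_gap: 0.814
time_s: 23.58
tcp_pos: [0.5277, -0.0747, 0.2322]
tool_rot: [180.0, 0.0, 81.6]
force: [0.6, -0.0, -4.6]
finger_gap: 0.816
bottle_amber scene []
bottle_amber side [(array([249., 200.]), 0.94, array([-0.29 , -0.102]))]
bottle_mid scene [(array([228., 231.]), 0.7, array([-0.131, -0.049]))]
bottle_mid side [(array([250., 236.]), 0.9, array([-0.173, -0.052]))]
bottle_blue scene [(array([306., 248.]), 0.92, array([-0.201,  0.137])), (array([346., 160.]), 0.83, array([-0.514,  0.083])), (array([257., 210.]), 0.69, array([-0.226, -0.027]))]
bottle_blue side [(array([281., 211.]), 0.92, array([-0.278, -0.015])), (array([341., 172.]), 0.89, array([-0.488,  0.087])), (array([332., 254.]), 0.81, array([-0.182,  0.129]))]
tray_lip scene [(array([220., 244.]), 0.81, array([-0.091, -0.043])), (array([278., 184.]), 0.47, array([-0.332, -0.029]))]
tray_lip side [(array([242., 259.]), 0.84, array([-0.105, -0.042]))]
tray_grip scene [(array([250., 167.]), 0.73, array([-0.339, -0.128]))]
tray_grip side [(array([272., 156.]), 0.57, array([-0.501, -0.117])), (array([260., 217.]), 0.31, array([-0.239, -0.053]))]
tray scene [(array([239., 218.]), 0.83, array([-0.18, -0.05]))]
tray side [(array([259., 219.]), 0.93, array([-0.232, -0.054]))]
24.275 [ 0.253  0.361 -5.409] [-0.234  0.03  -0.039] 0.8136844778757283
```

```bash
python3 - <<'E'
from h import *
np.set_printoptions(precision=3,suppress=True)
l=tri([("scene",(220,244)),("side",(242,259))]);t=tri([("scene",(239,218)),("side",(259,219))]);print(l,t,np.degrees(np.arctan2(t[2]-l[2],np.linalg.norm((t-l)[:2]))))
E
python3 -m handwheel '[[0.816,[0,0,0],0],[0.816,[0,0,0],0],[0.817,[0,0,0],0]]'; python3 bott.py 29 | grep -v amber
```

```text
[0.561 0.024 0.068] [ 0.535 -0.023  0.134] 50.362911457695034
time_s: 24.65
tcp_pos: [0.5275, -0.0751, 0.2319]
tool_rot: [180.0, -0.0, 81.5]
force: [-0.3, 0.2, -4.6]
finger_gap: 0.816
bottle_mid scene [(array([229., 235.]), 0.88, array([-0.122, -0.039]))]
bottle_mid side [(array([252., 243.]), 0.94, array([-0.154, -0.04 ])), (array([214., 177.]), 0.74, array([-0.348, -0.23 ]))]
bottle_blue scene [(array([308., 248.]), 0.96, array([-0.202,  0.141])), (array([258., 210.]), 0.77, array([-0.228, -0.026])), (array([344., 163.]), 0.53, array([-0.503,  0.083]))]
bottle_blue side [(array([341., 171.]), 0.93, array([-0.49 ,  0.086])), (array([334., 253.]), 0.9, array([-0.187,  0.133])), (array([279., 212.]), 0.73, array([-0.273, -0.018]))]
tray_lip scene []
tray_lip side [(array([251., 258.]), 0.62, array([-0.114, -0.026])), (array([264., 216.]), 0.29, array([-0.247, -0.047]))]
tray_grip scene [(array([250., 168.]), 0.66, array([-0.335, -0.125]))]
tray_grip side [(array([270., 154.]), 0.92, array([-0.507, -0.125])), (array([251., 245.]), 0.24, array([-0.148, -0.041]))]
tray scene [(array([242., 216.]), 0.77, array([-0.188, -0.047]))]
tray side [(array([264., 214.]), 0.97, array([-0.253, -0.049])), (array([217., 176.]), 0.5, array([-0.354, -0.222]))]
25.35 [-0.538  0.546 -1.436] [ 0.191 -0.034  0.051] 0.8204550163675183
```

```bash
python3 -m handwheel '[[0.81,[0,0,0],0],[0.81,[0,0,0],0]]'; python3 bott.py 30; python3 -c "
import cv2,numpy as np
a=cv2.imread('pics/scene30.png')[100:300,130:330]; b=cv2.imread('pics/side30.png')[100:300,150:350]
cv2.imwrite('pics/cs30.png',cv2.resize(np.hstack([a,b]),(800,400)))"
```

```text
time_s: 25.6
tcp_pos: [0.5275, -0.0752, 0.2319]
tool_rot: [180.0, 0.0, 81.5]
force: [-0.1, 0.6, -0.9]
finger_gap: 0.814
bottle_amber scene [(array([207., 260.]), 0.8, array([-0.036, -0.042]))]
bottle_amber side [(array([233., 286.]), 0.85, array([-0.033, -0.03 ]))]
bottle_mid scene [(array([190., 307.]), 0.71, array([0.08 , 0.004])), (array([277., 186.]), 0.59, array([-0.323, -0.028]))]
bottle_mid side [(array([219., 178.]), 0.51, array([-0.346, -0.212]))]
bottle_blue scene [(array([346., 162.]), 0.73, array([-0.506,  0.086])), (array([307., 248.]), 0.66, array([-0.2  ,  0.139])), (array([203., 316.]), 0.58, array([0.08, 0.04]))]
bottle_blue side [(array([343., 171.]), 0.81, array([-0.492,  0.09 ])), (array([330., 252.]), 0.59, array([-0.187,  0.125]))]
tray_lip scene [(array([231., 242.]), 0.82, array([-0.109, -0.024]))]
tray_lip side [(array([250., 254.]), 0.55, array([-0.123, -0.031]))]
tray_grip scene [(array([252., 167.]), 0.84, array([-0.342, -0.125]))]
tray_grip side [(array([273., 156.]), 0.93, array([-0.5  , -0.113]))]
tray scene [(array([245., 211.]), 0.83, array([-0.206, -0.051]))]
tray side [(array([264., 214.]), 0.63, array([-0.254, -0.05 ]))]
26.3 [ 0.406  0.786 -2.099] [ 0.191 -0.247 -0.028] 0.8177302391466909
```

```bash
python3 - <<'E'
from h import *
np.set_printoptions(precision=3,suppress=True)
R=Ro.from_euler('z',-81.5,degrees=True).as_matrix()
f=lambda p:R@(p-np.array([.5455,.1,0]))
l=f(tri([("scene",(231,242)),("side",(250,254))]));t=f(tri([("scene",(245,211)),("side",(264,214))]));g=f(np.array([.5275,-.0752,.255]))
print("lip",l,"tray",t,"grip",g)
print("angle from lip->tray",np.degrees(np.arctan2(t[2]-l[2],l[0]-t[0])))
print("angle from lip->grip",np.degrees(np.arctan2(g[2]-l[2],l[0]-g[0]))-np.degrees(np.arctan2(72,178)))
print("amber",f(tri([("scene",(207,260)),("side",(233,286))])))
E
```

```text
lip [-0.098 -0.018  0.056] tray [-0.153 -0.01   0.123] grip [-0.176 -0.008  0.255]
angle from lip->tray 50.811169925696944
angle from lip->grip 46.62553836397652
amber [-0.033 -0.034  0.034]
```

```bash
python3 -m handwheel '[[0.79,[0.4,0,0.4],0],[0.79,[0.4,0,0.4],0],[0.79,[0,0,0],0]]' 40; python3 bott.py 31 | egrep "bottle|^2"
```

```text
time_s: 26.68
tcp_pos: [0.5285, -0.0665, 0.2234]
tool_rot: [-180.0, -0.1, 81.6]
force: [0.9, 1.9, -1.4]
finger_gap: 0.812
bottle_amber scene [(array([207., 261.]), 0.98, array([-0.034, -0.038]))]
bottle_amber side [(array([230., 287.]), 0.82, array([-0.03 , -0.036]))]
bottle_mid scene [(array([248., 171.]), 0.52, array([-0.322, -0.124])), (array([191., 308.]), 0.47, array([0.08 , 0.005]))]
bottle_mid side []
bottle_blue scene [(array([348., 159.]), 0.81, array([-0.52 ,  0.085])), (array([307., 251.]), 0.76, array([-0.194,  0.143])), (array([205., 318.]), 0.53, array([0.081, 0.047]))]
bottle_blue side [(array([342., 169.]), 0.89, array([-0.503,  0.087])), (array([331., 252.]), 0.71, array([-0.188,  0.125]))]
27.375 [ 0.04   3.264 -1.296] [ 0.883 -0.116  0.132] 0.8100702244090527
```

```bash
python3 -m handwheel '[[0.6,[0,0,0],0],[0.6,[0,0,-1],0],[0.6,[0,0,-2],0],[0.6,[0,0,-2],0],[0.6,[0,0,-1.5],0]]' 100; python3 -m handwheel '[[0.6,[-2,0.4,0],0],[0.6,[-4,0.8,0],0],[0.6,[-4,0.8,0],0],[0.6,[-4,0.9,0],0],[0.6,[-3,0.7,0],0]]';python3 -m handwheel '[[0.6,[-1.3,0.25,0],0],[0.6,[0,0,0],-0.09],[0.6,[0,0,0],-0.093],[0.6,[0,0,0],0]]'; python3 bott.py 32; python3 -c "
from h import *
R=0
np.set_printoptions(precision=3,suppress=True)
T={}
for q in ('tray_lip','tray'):
    L={n:robot.landmark_of(n,q) for n in('scene','side')}
    if all(L.values()): print(q,tri([(n,L[n][0]['location']) for n in L]))"
```

```text
time_s: 28.0
tcp_pos: [0.5287, -0.0685, 0.2903]
tool_rot: [179.9, 0.2, 81.5]
force: [0.2, -0.8, -2.8]
finger_gap: 0.803
time_s: 28.62
tcp_pos: [0.5382, -0.2443, 0.288]
tool_rot: [-179.9, 0.1, 81.4]
force: [-0.2, -0.3, -2.9]
finger_gap: 0.802
time_s: 29.12
tcp_pos: [0.5393, -0.2539, 0.2885]
tool_rot: [-180.0, 0.0, 91.9]
force: [0.0, 0.5, -1.8]
finger_gap: 0.807
bottle_amber scene [(array([206., 262.]), 0.87, array([-0.031, -0.04 ]))]
bottle_amber side [(array([229., 284.]), 0.63, array([-0.036, -0.041]))]
bottle_mid scene [(array([193., 306.]), 0.63, array([0.074, 0.006]))]
bottle_mid side []
bottle_blue scene [(array([306., 247.]), 0.78, array([-0.203,  0.136])), (array([348., 164.]), 0.55, array([-0.505,  0.094])), (array([207., 261.]), 0.54, array([-0.033, -0.04 ]))]
bottle_blue side [(array([342., 169.]), 0.96, array([-0.5  ,  0.087])), (array([335., 249.]), 0.82, array([-0.198,  0.133])), (array([238., 311.]), 0.58, array([0.015, 0.   ]))]
tray_lip scene [(array([264., 173.]), 0.83, array([-0.341, -0.082]))]
tray_lip side [(array([273., 175.]), 0.98, array([-0.412, -0.083])), (array([216., 175.]), 0.56, array([-0.36 , -0.227]))]
tray_grip scene [(array([280.,  95.]), 0.72, array([-0.651, -0.23 ]))]
tray_grip side [(array([279.,  88.]), 0.96, array([-0.974, -0.255])), (array([279., 198.]), 0.48, array([-0.32 , -0.034]))]
tray scene [(array([276., 146.]), 0.69, array([-0.447, -0.112]))]
tray side [(array([277., 143.]), 0.91, array([-0.575, -0.126]))]
29.825 [-0.088  0.85  -2.827] [-0.003  0.057 -0.017] 0.8033064972206303
tray_lip [ 0.536 -0.162  0.143]
tray [ 0.535 -0.217  0.189]
```

```bash
python3 -m handwheel '[[0.6,[-0.8,0,3],0],[0.6,[-0.7,0,4],0],[0.6,[0,0,3],0],[0.6,[0,0,2],0],[0.6,[0,0,0],0]]'; python3 -m handwheel '[[0.6,[0,0,0.4],0],[0.6,[0,0,0.4],0],[0.6,[0,0,0],0]]' ; python3 -c "
from h import *
o=robot.get_obs();print(o['force'],o['moment'])"
```

```text
time_s: 30.65
tcp_pos: [0.5388, -0.2681, 0.1669]
tool_rot: [-179.8, -0.1, 92.0]
force: [-0.0, 0.4, -3.0]
finger_gap: 0.803
time_s: 31.02
tcp_pos: [0.5404, -0.269, 0.1612]
tool_rot: [180.0, 0.0, 92.0]
force: [-0.9, -0.2, -2.4]
finger_gap: 0.799
[-0.90161374 -0.17161181 -2.42692977] [-0.02710674 -0.01047902 -0.00852529]
```

```bash
python3 -m handwheel '[[0.6,[0,0,0.4],0],[0.6,[0,0,0.4],0],[0.6,[0,0,0],0]]' ; python3 -c "
from h import *
o=robot.get_obs();print(o['force'],o['moment'])"
```

```text
time_s: 31.4
tcp_pos: [0.5406, -0.2702, 0.1548]
tool_rot: [179.9, 0.2, 92.0]
force: [-2.6, -1.8, 7.9]
finger_gap: 0.802
[-2.57006278 -1.834076    7.93995258] [0.16042334 0.93038031 0.16376566]
```

```bash
python3 -m handwheel '[[0.6,[0,0,0.3],0],[0.6,[0,0,0.3],0],[0.6,[0,0,0],0]]' ; python3 -c "
from h import *
o=robot.get_obs();print(o['force'],o['moment'])"
```

```text
time_s: 31.78
tcp_pos: [0.5416, -0.274, 0.1525]
tool_rot: [179.7, 0.7, 92.0]
force: [-5.4, -7.9, 20.9]
finger_gap: 0.804
[-5.35323848 -7.93691501 20.93228105] [-0.72433157  2.13148326  0.50298254]
```

```bash
python3 -m handwheel '[[0.805,[0,0,-0.3],0],[0.813,[0,0,0],0],[0.815,[0,0,0],0]]' 20; python3 -m handwheel '[[0.815,[-0.6,0,0.35],0],[0.815,[-0.7,0,0.4],0],[0.815,[-0.7,0,0.4],0],[0.815,[-0.7,0,0.5],0],[0.815,[0,0,0],0]]'; python3 -c "
from h import *
np.set_printoptions(precision=3,suppress=True)
o=robot.get_obs();print(o['force'],o['moment'])
for n in('scene','side'): snap(n,n+'40')
for q in ('tray_lip','tray'):
    L={n:robot.landmark_of(n,q) for n in('scene','side')}
    if all(L.values()): print(q,tri([(n,L[n][0]['location']) for n in L]))"
```

```text
time_s: 32.15
tcp_pos: [0.5416, -0.2713, 0.1523]
tool_rot: [179.8, 0.3, 92.0]
force: [-0.9, -4.7, 9.6]
finger_gap: 0.819
time_s: 32.78
tcp_pos: [0.5424, -0.298, 0.1343]
tool_rot: [179.8, 0.2, 91.9]
force: [-0.1, -5.2, 4.5]
finger_gap: 0.813
[-0.093 -5.244  4.453] [-0.549 -0.047 -0.033]
tray_lip [ 0.53  -0.157  0.03 ]
tray [ 0.48  -0.057  0.286]
```

```bash
python3 -m handwheel '[[0.816,[-0.7,0,0.55],0],[0.816,[-0.6,0,0.55],0],[0.816,[-0.6,0,0.6],0],[0.816,[-0.6,0,0.6],0],[0.816,[0,0,0],0]]'; python3 -m handwheel '[[0.816,[-0.5,0,0.65],0],[0.816,[-0.5,0,0.7],0],[0.816,[-0.5,0,0.7],0],[0.816,[0,0,0],0]]'; cat > tr.py <<'E'
from h import *
import sys
np.set_printoptions(precision=3,suppress=True)
o=robot.get_obs();print(o['tcp_pos'],o['force'],o['moment'])
for n in('scene','side','wrist'): snap(n,n+sys.argv[1])
for q in ('tray_lip','tray','tray_grip'):
    L={n:robot.landmark_of(n,q) for n in('scene','side')}
    print(q,{n:[(np.round(r['location']),round(r['confidence'],2)) for r in L[n][:1]] for n in L}, tri([(n,L[n][0]['location']) for n in L]) if all(L.values()) else '')
E
python3 tr.py 41
```

```text
time_s: 33.7
tcp_pos: [0.541, -0.3203, 0.1087]
tool_rot: [-179.9, -0.1, 92.0]
force: [0.7, -1.1, -1.0]
finger_gap: 0.815
time_s: 34.2
tcp_pos: [0.542, -0.3359, 0.0887]
tool_rot: [-179.9, -0.1, 92.0]
force: [0.4, -0.3, -1.5]
finger_gap: 0.816
[ 0.542 -0.336  0.089] [ 0.43  -0.342 -1.538] [-0.143  0.031  0.084]
tray_lip {'scene': [(array([262., 205.]), 0.97)], 'side': [(array([274., 218.]), 0.81)]} [ 0.531 -0.145  0.036]
tray {'scene': [(array([278., 182.]), 0.77)], 'side': [(array([280., 196.]), 0.58)]} [ 0.534 -0.248  0.019]
tray_grip {'scene': [(array([289., 136.]), 0.88)], 'side': [(array([283., 147.]), 0.88)]} [ 0.546 -0.346  0.104]
```

```bash
python3 -m handwheel '[[0.816,[-0.4,0,0.7],0],[0.816,[-0.4,0,0.7],0],[0.816,[-0.4,0,0.7],0],[0.816,[-0.3,0,0.6],0],[0.816,[-0.3,0,0.6],0]]';  python3 -m handwheel '[[0.816,[-0.1,0,0.2],0],[0.816,[0,0,0],0]]'; python3 tr.py 42
```

```text
time_s: 35.28
tcp_pos: [0.5432, -0.3542, 0.0564]
tool_rot: [180.0, 0.0, 92.0]
force: [-0.1, 0.1, 7.1]
finger_gap: 0.816
time_s: 35.52
tcp_pos: [0.5433, -0.3554, 0.0557]
tool_rot: [180.0, 0.1, 92.0]
force: [-2.1, -0.2, 5.4]
finger_gap: 0.815
[ 0.543 -0.355  0.056] [-2.128 -0.188  5.45 ] [-0.099  0.279 -0.043]
tray_lip {'scene': [(array([264., 199.]), 0.95)], 'side': [(array([270., 216.]), 0.79)]} [ 0.548 -0.191 -0.004]
tray {'scene': [(array([277., 185.]), 0.93)], 'side': [(array([276., 198.]), 0.68)]} [ 0.54  -0.247  0.008]
tray_grip {'scene': [(array([289., 139.]), 0.93)], 'side': [(array([286., 154.]), 0.74)]} [ 0.541 -0.346  0.087]
```

```bash
python3 -m handwheel '[[0.82,[0,0,-0.1],0],[0.9,[0,0,0],0],[1,[0,0,0],0],[1,[0,0,0],0]]'; python3 -m handwheel '[[1,[0,0,-1],0],[1,[0,0,-2],0],[1,[0,0,-4],0],[1,[0,0,-5],0],[1,[-2,0,-5],0]]'; python3 -m handwheel '[[1,[-1,0,-2],0],[1,[0,0,0],0]]'; python3 tr.py 43; python3 - <<'E'
import cv2,numpy as np
w=cv2.imread("pics/wrist43.png");s=cv2.imread("pics/scene43.png")[120:345,130:430];d=cv2.imread("pics/side43.png")[130:384,140:400]
cv2.imwrite("pics/fin.png",np.hstack([cv2.resize(x,(266,266*x.shape[0]//x.shape[1]))[:195] for x in (w,s,d)]))
E
```

```text
time_s: 36.48
tcp_pos: [0.543, -0.3547, 0.0555]
tool_rot: [-180.0, -0.0, 92.0]
force: [-0.2, -0.9, 0.8]
finger_gap: 1.001
time_s: 37.1
tcp_pos: [0.5439, -0.3737, 0.2283]
tool_rot: [180.0, -0.0, 92.1]
force: [0.5, 0.1, -0.3]
finger_gap: 0.998
time_s: 37.35
tcp_pos: [0.5452, -0.3863, 0.2486]
tool_rot: [179.8, 0.2, 92.0]
force: [0.3, 0.7, 0.8]
finger_gap: 1.001
[ 0.545 -0.386  0.249] [0.258 0.654 0.828] [ 0.008  0.042 -0.045]
tray_lip {'scene': [(array([265., 201.]), 0.91)], 'side': [(array([272., 220.]), 0.95)]} [ 0.547 -0.201 -0.026]
tray {'scene': [(array([202., 317.]), 0.7)], 'side': [(array([280., 199.]), 0.83)]} [0.419 0.313 0.455]
tray_grip {'scene': [(array([290., 138.]), 0.95)], 'side': [(array([284., 156.]), 0.83)]} [ 0.552 -0.378  0.058]
```

View pics/fin.png

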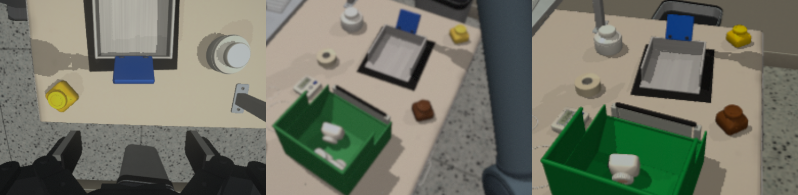

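```bash
python3 -m handwheel '[[1,[0,0,0],0],[1,[0,0,0],0],[1,[0,0,0],0]]'; python3 -c "
from plant import robot
print(robot.close_job())"
```

```text
time_s: 38.17
tcp_pos: [0.5443, -0.3849, 0.2459]
tool_rot: [180.0, 0.0, 92.0]
force: [0.1, -0.2, 0.6]
finger_gap: 0.997
the job is handed in; nothing more can be done
None
```

The job is handed in at 38 s with all steps carried out. No verdict was reported, so what follows rests on my own checks.

**What I did:**
- **Grip:** The moves offer no tilt control, so I could not pinch the handle across its thickness. I held it across its 70 mm width instead.
- **Rest on the bar:** I carried the tray level and lowered the lip onto the bar, feeling for contact. The wrist force changed by about 3 N. All three bottles were still in the tray.
- **Tip:** I eased the grip until the handle could turn between the pads. I then raised it along an arc to about 45°, and the bottles slid into the hopper.
- **Return:** I put the lip down on the mat, turned the tray flat with the same loose grip, let go and backed off.

**Last checks:**
- **Tray:** The last picture shows it empty and flat on its mat. From the wrist position at release, its centre is within about 5 mm of the mat's centre.
- **Bottles:** In the last picture one bottle shows clearly in the hopper, with something white beside it. Right after the pour, the networks placed all three inside, and two cameras agree on the pinkish-capped one. The other two rest on one camera with middling confidence.
- **Bystanders:** The white bottle, timer and tape roll look unmoved. I never located the flask, so I could not check it.

**What disagreed:**
- In a few later network readings, the tray or a bottle was placed on something else. I set these aside because they did not fit the pictures.
- When the tray touched the mat, the wrist force reached about 21 N (the limit is 120 N).
- After the pour I slid the lip about 8 mm further over the bar as a safety margin. The wrist read only a few newtons afterwards, but I could not read the force on the bar directly.

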